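# Hold a frame to the fence of the inspection jig for clamping

## Robot

A 7-joint arm with a two-finger parallel gripper is mounted at the origin on the work surface. World frame = base frame: x ahead of the robot, y to its left, z up, the work surface at z = 0. Lengths are in m, angles in rad, forces in N, time in s.
With the tool pointing down it reaches from about 0.4 to 0.85 m from the base axis. Payload 10.4 kg.
Tool frame: the origin (TCP) lies on the mounting face of the last link; the fingertips stand r.tips_ahead ahead of it and the grasp point (between the pads) lies 164 mm ahead of it (r.tips_ahead is the distance from the TCP to the fingertips, in m); z points along the fingers, y is the line along which they close (so a half turn about z gives the same grasp; the last joint's range is limited). The gripper opens to 87 mm and grips with 3 to 60 N. Pads are 19 mm wide; open, the fingers measure 117 mm over their backs; the gripper's body (75 mm by 190 mm) begins 51 mm behind the grasp point.
Start: joints at [1.198, 0.332, -0.065, 1.46, 0.022, 1.35, -0.088], TCP at [0.214, -0.587, 0.405] pointing down, gripper open.
Joint ranges: [-2.6, 2.6], [-0.5, 2.12], [-1.47, 1.34], [0.16, 2.42], [-1.27, 4.41], [0.06, 2.06], [-2.6, 2.6]. Speed limits (rad/s): [2.22, 2.22, 2.79, 2.79, 3.14, 3.14, 3.14].

## Interface

Orientations are given as a unit quaternion [x, y, z, w].
In Python, from bench import telemetry, imaging, job, r gives the robot as it stands.
- The arm moves only by the tool move_arm, never from a script. Its argument "steps" is a list of rows, each an object of numbers: "dx", "dy", "dz": the shift along the tool's x, y, z in cm; "spin": the turn about the tool's z in rad. In form: [{"dx": .., "dy": .., "dz": .., "spin": ..}, ...]. A call has 1 to 12 rows; each row shifts and turns the commanded pose from where the row before left it, along the tool's axes as they then stand; what a row does not reach is not made up. A row lasts 1/10 s, in which the tool goes at most 50 mm and 8.59 degrees, less where a joint would pass 70% of its speed; a pose out of reach is approached as far as the arm can. A call with a gripper value outside its range is refused whole. "claw" is the finger opening in cm, from 0 to 8.7, set as the call begins (left out, the last holds). The fingers move at their own pace and stop on an object; "squeeze" is the grip in N (left out, the last holds). Time passes only in rows, so rows that do not move let the fingers close. It gives the time, the measured TCP pose, the force, the opening and the grip force at its end, in the units of the state.
- telemetry.read_state(): the state, without advancing time (a new reading comes with each control period).
- imaging.camera(name): name is "side" or "top" or "wrist"; returns a dict with "img" (384x512x3 uint8, red, green, blue), "camera_matrix" (3x3 intrinsics, pixels), "R" (3x3) and "t" (3): a world point X has camera coordinates R X + t. Camera axes: x right, y down, z forward; pixel columns grow to the right and rows downward; lengths in m; the calibration is good to about 2 mm. A picture is of the moment at which its call begins. There is no depth.
- job.close_job(): hands the job in; it is judged then, once.
The state is a dict: "time": time; "joint_positions": joint angles; "joint_vel": joint speeds; "joint_torque": joint torques, N m; "ee_pos": TCP position; "eef_rot": TCP orientation; "ft_force": force on the tool from outside, world axes, zero at the start; "torque": the same for the moment, N m; "width": finger opening in m; "grip_force": force on a finger pad.
Only numpy, scipy, OpenCV 4.12 (cv2) and the standard library are available. Lean on these libraries where they do the work, as an engineer would, in place of code of your own. Each camera call takes 0.05 s, during which the arm holds its last target. There are 200 camera calls.

## Task

Blow the dust off the fence first: press the cap of the air duster right down for a moment and let it come back up. Then take the grey metal frame out of the tray, lay it flat on the lit jig plate with one long edge square against the two soft bumpers of the fence and its end up at the steel end stop, and hold it there with a steady push of about 10 newtons against the bumpers so that I can do up the strap clamps. Never ram it into the fence, leave the other things on the bench alone, and finish while still holding and pushing the frame: do not let go.

Things in the scene. Friction and masses are not known exactly. Their poses are not given: they have to be found in the camera images.
- jig: Backlit inspection jig screwed to the bench: black plate 180 mm (its x) by 250 mm (its y), 16 mm thick, white lit window in its top. Origin: centre of its underside, z up; the fence runs along its far (+x) edge. A frame that just touches both bumpers and the end stop has its centre at jig x = +22.5 mm, y = -2.5 mm. Fixed during a run, but placed and turned anew in each.
- fence: The jig's fence: aluminium bar 16 mm thick (x), 190 mm long (y), 24 mm high. Origin: centre of its underside, on the plate's top, 83.5 mm to the +x side of the jig's centre; axes as the jig's. Its face is 8 mm before (-x of) the origin. On top two strap clamps with black thumb knobs, swung away to the far side; highest point 54 mm above the plate.
- end_stop (a point): Middle of the foot of the inner face (facing jig -y) of the steel end stop, at the plate's top. The stop is a block 60 mm (jig x) by 16 mm, standing 16 mm above the plate. The frame's end rail comes up to this face.
- bumper_left (a joint): Soft domed silicone bumper on the fence face, 16 mm across, standing 8 mm proud of the face, 8 mm above the plate, 45 mm to the +y side of the fence's origin. Value: how far it is squeezed in towards the fence (along jig +x), 0 = free, at most 5 mm. Stiffness 2.5 N per mm.
- bumper_right (a joint): The same bumper 45 mm to the -y side of the fence's origin. Value 0 = free, up to 5 mm squeezed; 2.5 N per mm (both together 5 N per mm). Part of the hand's push is lost to the frame's friction on the plate: 1 to 3 N, more if the frame is also pressed down.
- duster: Small white air duster can, 52 mm across, clamped upright in a stand bolted to the bench (round foot 80 mm across), just beyond the end-stop end of the jig, with a thin bent straw at its cap pointing to the jig. Origin: centre of the foot's underside; z up. Does not move.
- cap_top (a point): Centre of the top face of the duster's white nozzle cap (28 mm across at the top); 155 mm above the bench when up; moves down with the cap.
- duster_cap (a joint): How far the sprung nozzle cap is pressed down: 0 = up, 5 mm = fully down. It needs about 2.5 N to start and 8 N fully down, and springs back by itself.
- tray: Shallow white plastic parts tray lying on the bench, 140 mm (its x) by 190 mm (its y), rim 16 mm high, walls 3 mm, floor 3 mm thick. Origin: centre of its underside. Fixed.
- frame: Grey anodised aluminium frame, 90 mm (its x) by 150 mm (its y), 12 mm thick, about 0.2 kg: long rails and end rails 14 mm wide, and a middle web 16 mm wide (in y) along x through the centre, between two open windows 62 mm (x) by 53 mm (y). Same either way round. Origin: centre of its underside, z up. Starts flat in the tray. Can be gripped across the web at its centre.
- mouse: Black computer mouse, 60 mm (its x) by 105 mm (its y), 36 mm high, origin at the centre of its underside. Bystander.
- jar: Clear jar with a steel cap, 52 mm across, 60 mm high, origin at the centre of its underside. Bystander.
- brush: Flat dusting brush with a wooden handle, 200 mm long, lying beyond the work, origin under its middle. Bystander.
Things that resemble listed ones, but are neither listed nor needed, are in the scene too. What is shaped like the frame but turquoise or yellow is not meant.

How it is judged:
By the outcome, as a careful person would: the job done as asked, in the order asked, and still so for the second after the job is handed in, while the arm keeps its last pose, push and grip.
It also fails if it takes over 72 s, if anything falls off the work surface, if the arm or the gripper's body presses on something with over 40 N, if the wrist force passes 120 N, or if a joint passes its speed limit or range.

## Working session

There is one attempt and no reset: what is moved stays moved. The work goes in short steps, Python scripts to look and compute and a tool call to move; the robot and the scene stay as the last step left them, time stands still between calls to the robot, and variables do not carry over. Pictures are saved under pics/ and viewed, at most 10 in all, crops included, and the job is handed in when it is done.

Besides the shell and the picture viewer there is one more tool, called after "Request:" by a JSON object that holds its "method" and its "body". move_arm: Moves the arm, as the interface text tells. Its arguments: {"type":"object","properties":{"steps":{"type":"array","items":{"type":"object","properties":{"dx":{"type":"number"},"dy":{"type":"number"},"dz":{"type":"number"},"spin":{"type":"number"}}}},"claw":{"type":"number"},"squeeze":{"type":"number"}},"required":["steps"]}

```bash
ls; mkdir -p pics
python3 - <<'E'
from bench import telemetry, imaging, job, r
import cv2,numpy as np
s=telemetry.read_state();print({k:np.round(v,3).tolist() for k,v in s.items()},r.tips_ahead)
for n in ["side","top"]:
    c=imaging.camera(n);np.savez(f"{n}0.npz",**c)
    cv2.imwrite(f"pics/{n}0.png",cv2.resize(c["img"][:,:,::-1],(768,576)))
    print(n,c["camera_matrix"].tolist(),(-c["R"].T@c["t"]).round(3),c["R"].round(3).tolist())
E
```

```text
pics
{'time': 0.0, 'joint_positions': [1.198, 0.333, -0.065, 1.461, 0.022, 1.35, -0.089], 'joint_vel': [-0.001, 0.001, 0.001, -0.001, -0.001, -0.001, 0.001], 'joint_torque': [0.002, -62.326, 0.026, -38.99, -0.061, 0.04, 0.0], 'ee_pos': [0.214, -0.587, 0.404], 'eef_rot': [0.985, 0.174, -0.0, -0.001], 'ft_force': [-0.325, -0.073, 0.655], 'torque': [0.015, 0.015, -0.03], 'grip_force': 0.0, 'width': 0.087} 0.1822
side [[424.46140691211895, 0.0, 257.51349458970986], [0.0, 424.46140691211895, 191.79273549372172], [0.0, 0.0, 1.0]] [0.268 1.286 0.903] [[-0.973, -0.233, -0.003], [-0.129, 0.55, -0.825], [0.194, -0.802, -0.565]]
top [[356.0262197013869, 0.0, 252.69992604269706], [0.0, 356.0262197013869, 196.62147020581403], [0.0, 0.0, 1.0]] [0.328 0.159 1.23 ] [[0.02, -1.0, -0.001], [-0.98, -0.019, -0.196], [0.196, 0.005, -0.981]]
```

View pics/top0.png

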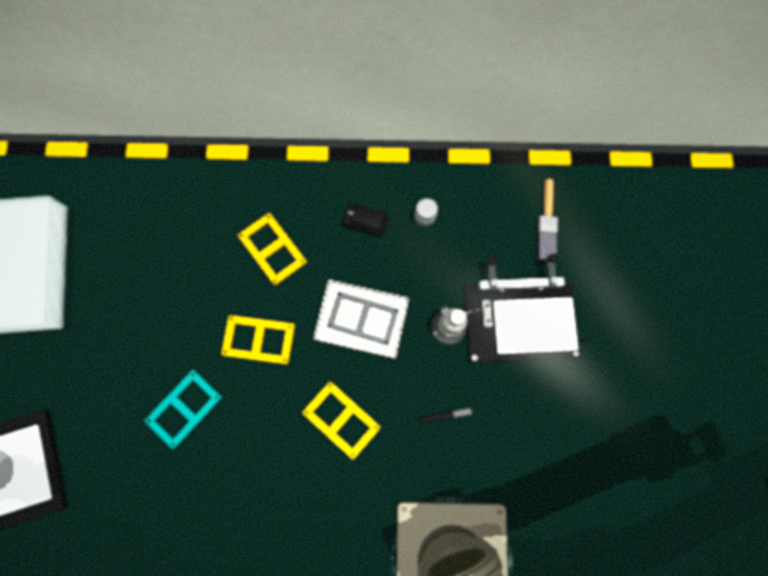

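View pics/side0.png

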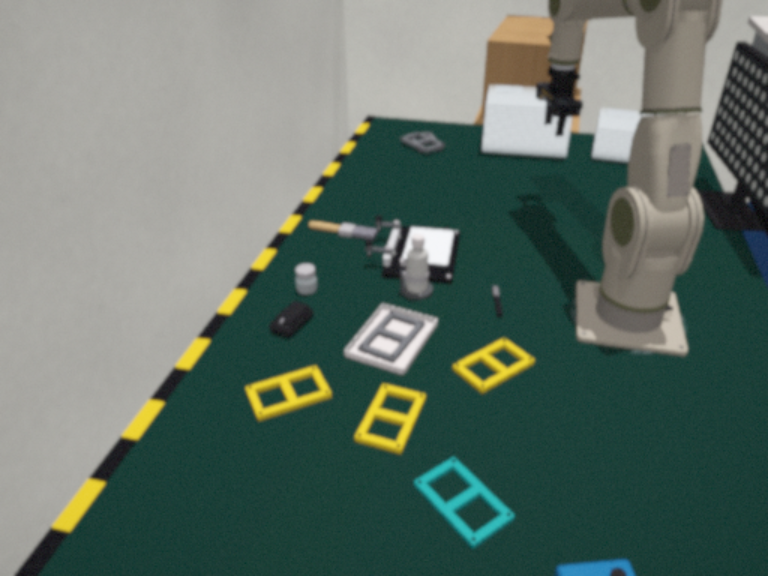

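The top view (768 px scale) shows the grey frame in the white tray at (362,318), the duster at (452,321), and the jig at (522,322). The fence is at the top (+x) and the end stop on the left (+y). I'll measure these next.

```bash
cat > h.py <<'E'
import numpy as np,cv2
def ray(c,p,z):
    p=np.atleast_2d(p).astype(float); K,R,t=c["camera_matrix"],c["R"],c["t"]
    d=np.c_[p,np.ones(len(p))]@np.linalg.inv(K).T@R; o=-R.T@t
    return (o+d*((z-o[2])/d[:,2])[:,None])[:,:2]
def proj(c,X):
    q=np.atleast_2d(X)@c["R"].T+c["t"]; q=q@c["camera_matrix"].T; return q[:,:2]/q[:,2:]
def rect(P): # P: Nx2 metres -> centre, (w,h), long-axis angle deg
    (x,y),(w,h),a=cv2.minAreaRect((np.asarray(P)*1000).astype(np.float32))
    if w<h: w,h,a=h,w,a-90
    return (round(x,1),round(y,1)),(round(w,1),round(h,1)),round((a+90)%180-90,2)
E
python3 - <<'E'
from h import *
for n in ["top","side"]:
    c=dict(np.load(n+"0.npz"));im=c["img"]
    roi=(slice(175,250),slice(200,400)) if n=="top" else (slice(130,260),slice(215,320))
    g=cv2.resize(im[roi],None,fx=4 if n=="top" else 5,fy=4 if n=="top" else 5,interpolation=cv2.INTER_CUBIC)
    cv2.imwrite(f"pics/c_{n}.png",g[:,:,::-1])
c=dict(np.load("top0.npz"));im=c["img"];hsv=cv2.cvtColor(im,cv2.COLOR_RGB2HSV);g=im.min(2)
# tray & window blobs (bright, unsaturated)
m=((g>150)).astype(np.uint8);m[:120]=0;m[300:]=0;m[:,:200]=0
for ct in cv2.findContours(m,cv2.RETR_EXTERNAL,cv2.CHAIN_APPROX_NONE)[0]:
    if cv2.contourArea(ct)>60:
        z=.016; print("bright",ct.reshape(-1,2).mean(0),cv2.contourArea(ct),rect(ray(c,ct.reshape(-1,2),z)))
# frame: grey mask inside tray
print(im[205:222:2,215:270:4].mean(2).astype(int))
E
```

```text
bright [303.82 213.6 ] 119.0 ((515.9, -13.5), (52.2, 40.0), -18.39)
bright [324.575 208.5  ] 68.0 ((533.8, -84.1), (59.7, 17.3), -1.04)
bright [357.55307263 217.48603352] 1861.5 ((504.3, -193.6), (185.0, 133.5), -86.67)
bright [240.72375691 212.26519337] 2176.5 ((515.6, 205.3), (192.0, 142.3), 78.04)
bright [341.68316832 188.52475248] 203.5 ((605.6, -148.4), (158.6, 22.5), -86.62)
bright [365.32432432 149.24324324] 105.5 ((750.5, -234.7), (41.4, 39.3), -2.24)
bright [284.30555556 138.58333333] 119.0 ((784.2, 56.5), (45.6, 43.2), 0.35)
[[219 253 150 253 252 252 254 147 233 186 137 153 206 253]
 [242 252 143 253 252 252 253 149 253 254 240 160 103 252]
 [248 249 157 252 252 252 251 151 252 252 253 251 148 253]
 [251 222 176 252 252 252 235 157 252 252 252 252 165 248]
 [251 174 221 252 252 252 195 192 252 252 252 235 191 240]
 [253 138 224 253 253 253 168 226 252 252 252 225 226 243]
 [253 124 150 211 251 254 152 248 252 252 253 180 242 223]
 [252 249 177 143 162 235 150 254 252 253 253 153 251 162]
 [252 253 254 231 154 149 149 246 254 253 254 153 254 173]]
```

View pics/c_top.png

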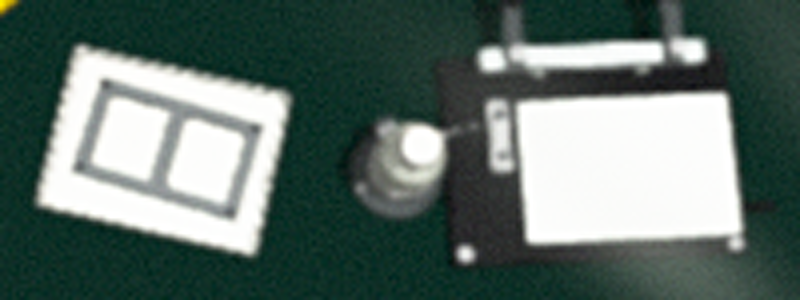

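The top crop (4x, origin 200,175) shows the frame tilted in the tray with its web at about (168,150), the duster cap at (420,145), the end stop at (500,135) and the lit window. The straw points right, toward the jig.

Run:
```python
from h import *
c=dict(np.load("top0.npz"));im=c["img"];g=im.mean(2)
m=(g>190).astype(np.uint8);m[:180]=0;m[245:]=0;m[:,:200]=0;m[:,280:]=0
ct=max(cv2.findContours(m,cv2.RETR_EXTERNAL,cv2.CHAIN_APPROX_NONE)[0],key=cv2.contourArea)
f=np.zeros_like(m);cv2.fillConvexPoly(f,cv2.convexHull(ct),1);f=cv2.erode(f,np.ones((3,3)),iterations=2)
d=((g<205)&(f>0)).astype(np.uint8)
l=max(cv2.findContours(d,cv2.RETR_EXTERNAL,cv2.CHAIN_APPROX_NONE)[0],key=cv2.contourArea)
P=ray(c,l.reshape(-1,2),.015);print("frame",rect(P))
h=cv2.findContours(d,cv2.RETR_CCOMP,cv2.CHAIN_APPROX_NONE);
for q,hh in zip(h[0],h[1][0]):
    if hh[3]>=0 and cv2.contourArea(q)>50: print("hole",rect(ray(c,q.reshape(-1,2),.015)))
# jig plate: dark
s=dict(np.load("side0.npz"))
def blob(c,roi,th):
    r0,r1,c0,c1=roi; sub=c["img"][r0:r1,c0:c1].min(2)
    q=max(cv2.findContours((sub>th).astype(np.uint8),cv2.RETR_EXTERNAL,cv2.CHAIN_APPROX_NONE)[0],key=cv2.contourArea)
    M=cv2.moments(q); return np.array([M["m10"]/M["m00"]+c0,M["m01"]/M["m00"]+r0]),cv2.boundingRect(q)
pt=blob(c,(200,222,295,315),225); print("cap top px",pt, ray(c,pt[0],.155))
for th in (170,200): print(blob(s,(150,205,262,292),th))
x,y=ray(c,pt[0],.155)[0]; print("side reproj of cap",proj(s,[x,y,.155]))
print("jig corners side/top ok?")
for n,cc in(("top",c),("side",s)):
    g=cc["img"].min(2);b=(g>235).astype(np.uint8)
    if n=="top": b[:,:325]=0;b[:196]=0;b[:,395:]=0
    else: b[:145]=0;b[190:]=0;b[:,:268]=0;b[:,310:]=0
    q=max(cv2.findContours(b,cv2.RETR_EXTERNAL,cv2.CHAIN_APPROX_NONE)[0],key=cv2.contourArea)
    print(n,rect(ray(cc,q.reshape(-1,2),.016)))
    # end stop, fence ends
e=[(347,0)]
o=np.array([200,175])
for nm,p,z in [("stop corners",[(488,98),(508,97),(514,172),(491,172)],.032),("plate corners",[(440,58),(722,50),(748,256),(452,264)],.016),("fence ends far",[(480,48),(705,42)],.04)]:
    print(nm,ray(c,np.array(p)/4+o,z).round(4).tolist())
```

```text
frame ((517.0, 202.8), (147.0, 87.9), 74.18)
hole ((507.0, 169.8), (69.3, 60.1), -17.34)
hole ((525.4, 235.4), (69.9, 59.5), -15.01)
cap top px (array([305.03636364, 210.93636364]), (6, 7, 9, 9)) [[0.50135551 0.00335986]]
(array([282.21729958, 161.76898734]), (6, 1, 24, 25))
(array([283.2290429 , 161.21056106]), (7, 2, 23, 24))
side reproj of cap [[278.34868226 158.12256147]]
jig corners side/top ok?
top ((508.4, -193.3), (178.1, 118.4), -86.57)
side ((508.2, -201.9), (161.6, 108.9), -85.95)
stop corners [[0.562, -0.0729], [0.5633, -0.09], [0.4986, -0.0938], [0.4982, -0.0743]]
plate corners [[0.5999, -0.0347], [0.612, -0.2811], [0.4329, -0.2942], [0.4211, -0.0428]]
fence ends far [[0.604, -0.0653], [0.6131, -0.2582]]
```

View pics/c_side.png

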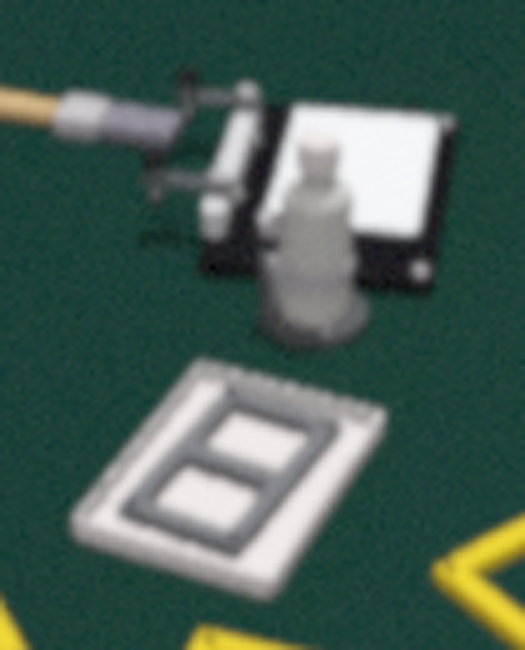

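Side and top agree on the cap at about (0.501, 0.003). The jig centre is about (0.516,-0.163) with yaw ≈3°, and the frame centre is (0.517,0.203) with its long axis at 74.2°. Next I'll move over the duster with the fingers closed.

Request:
{"method": "move_arm", "body": {"steps": [{"dx": 2, "dy": -2}, {"dx": 3.4, "dy": -3.3}, {"dx": 3.4, "dy": -3.3}, {"dx": 3.4, "dy": -3.3}, {"dx": 3.4, "dy": -3.3}, {"dx": 3.4, "dy": -3.3}, {"dx": 3.4, "dy": -3.3}, {"dx": 3.4, "dy": -3.3}, {"dx": 3.4, "dy": -3.3}, {"dx": 3.4, "dy": -3.3}, {"dx": 3.4, "dy": -3.3}, {"dx": 2, "dy": -2}], "claw": 0}}

```text
$.steps[0]: bad value
```

```bash
cat >> h.py <<'E'
def go(x,y,psi=None):
    from bench import telemetry
    s=telemetry.read_state();qx,qy,qz,qw=s["eef_rot"]
    a=np.arctan2(2*(qx*qy+qz*qw),1-2*(qy*qy+qz*qz)); p=s["ee_pos"]; d=np.array([x,y])-p[:2]
    print("t %.2f pos %s psi %.2f w %.4f grip %.1f F %s"%(s["time"],np.round(p,4),np.degrees(a),s["width"],s["grip_force"],np.round(s["ft_force"],1)))
    print("dx %.2f dy %.2f cm"%(100*(d@[np.cos(a),np.sin(a)]),100*(d@[np.sin(a),-np.cos(a)])), "" if psi is None else "spin %.3f"%(a-np.radians(psi)))
E
python3 -c "
from h import *;go(.501,.003)
from bench import imaging
c=imaging.camera('wrist');np.savez('w1.npz',**c);cv2.imwrite('pics/w1.png',c['img'][:,:,::-1])"
```

```text
t 0.10 pos [ 0.2142 -0.587   0.404 ] psi 20.05 w 0.0871 grip 0.0 F [-0.1  0.3  0.2]
dx 47.17 dy -45.60 cm
```

Request:
{"method": "move_arm", "body": {"steps": [{"dx": 2, "dy": -2, "dz": 0, "spin": 0}, {"dx": 3.4, "dy": -3.3, "dz": 0, "spin": 0}, {"dx": 3.4, "dy": -3.3, "dz": 0, "spin": 0}, {"dx": 3.4, "dy": -3.3, "dz": 0, "spin": 0}, {"dx": 3.4, "dy": -3.3, "dz": 0, "spin": 0}, {"dx": 3.4, "dy": -3.3, "dz": 0, "spin": 0}, {"dx": 3.4, "dy": -3.3, "dz": 0, "spin": 0}, {"dx": 3.4, "dy": -3.3, "dz": 0, "spin": 0}, {"dx": 3.4, "dy": -3.3, "dz": 0, "spin": 0}, {"dx": 3.4, "dy": -3.3, "dz": 0, "spin": 0}, {"dx": 3.4, "dy": -3.3, "dz": 0, "spin": 0}, {"dx": 2, "dy": -2, "dz": 0, "spin": 0}], "claw": 0, "squeeze": 20}}

```text
time: 1.35
ee_pos: [0.4453, -0.1057, 0.4049]
eef_rot: [0.984, 0.176, 0.0, -0.0]
ft_force: [0.3, 0.2, -0.2]
width: 0.0029
grip_force: 0.0
```

```bash
python3 -c "
from h import *;go(.501,.003)
from bench import imaging
c=imaging.camera('wrist');np.savez('w1.npz',**c);cv2.imwrite('pics/w1.png',c['img'][:,:,::-1])"
```

```text
t 1.35 pos [ 0.4453 -0.1057  0.4049] psi 20.24 w 0.0029 grip 0.0 F [ 0.3  0.2 -0.2]
dx 8.99 dy -8.27 cm
```

View pics/w1.png

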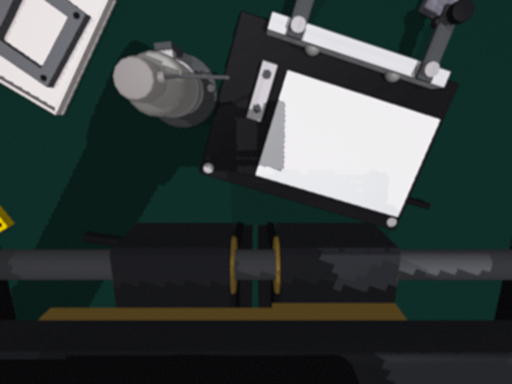

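Request:
{"method": "move_arm", "body": {"steps": [{"dx": 2, "dy": -2, "dz": 0, "spin": 0}, {"dx": 2.5, "dy": -2.2, "dz": 0, "spin": 0}, {"dx": 2, "dy": -2, "dz": 0, "spin": 0}, {"dx": 1, "dy": -1, "dz": 0, "spin": 0}, {"dx": 0, "dy": 0, "dz": 0, "spin": 0}, {"dx": 0, "dy": 0, "dz": 0, "spin": 0}]}}

```text
time: 2.0
ee_pos: [0.49, -0.0168, 0.4045]
eef_rot: [0.985, 0.174, -0.0, 0.0]
ft_force: [1.0, -0.5, 0.5]
width: 0.0003
grip_force: 0.0
```

```bash
python3 -c "
from h import *;go(.501,.003)"
```

```text
t 2.00 pos [ 0.49   -0.0168  0.4045] psi 20.03 w 0.0003 grip 0.0 F [ 1.  -0.5  0.5]
dx 1.71 dy -1.48 cm
```

Wrist view: cap top at (133,78). The plate corners are near (243,14), (457,87), (395,227) and (203,168), the end stop is at (262,91), and the bumpers are at (312,50) and (391,76). I'll use it to refine the cap and jig estimates.

```bash
python3 -c "
from h import *
c=dict(np.load('w1.npz'))
print('cap',ray(c,[133,78],.155))
P=ray(c,[(243,14),(457,87),(395,227),(203,168)],.016);print('plate',rect(P),P.round(4).tolist())
im=c['img'];b=(im.min(2)>240).astype(np.uint8);b[:72]=0
q=max(cv2.findContours(b,cv2.RETR_EXTERNAL,cv2.CHAIN_APPROX_NONE)[0],key=cv2.contourArea)
print('win',rect(ray(c,q.reshape(-1,2),.016)))
B=ray(c,[(312,50),(391,76)],.024);print('bump',B,np.degrees(np.arctan2(*(B[0]-B[1])[::-1]))-90)
print('stop top inner',ray(c,[(278,66),(261,122)],.032))
"
```

```text
cap [[0.50162818 0.00389861]]
plate ((518.9, -163.9), (246.2, 171.2), -86.82) [[0.5975, -0.0362], [0.6112, -0.2817], [0.4402, -0.2916], [0.4282, -0.0473]]
win ((451.6, -109.6), (1.7, 0.8), -24.25)
bump [[ 0.58876594 -0.11654641]
 [ 0.59438355 -0.20571602]] 3.6048202301960544
stop top inner [[ 0.56064552 -0.08868137]
 [ 0.50146515 -0.09208763]]
```

Request:
{"method": "move_arm", "body": {"steps": [{"dx": 1, "dy": -1, "dz": 1, "spin": 0}, {"dx": 0.7, "dy": -0.5, "dz": 2, "spin": 0}, {"dx": 0, "dy": 0, "dz": 2, "spin": 0}, {"dx": 0, "dy": 0, "dz": 0, "spin": 0}, {"dx": 0, "dy": 0, "dz": 0, "spin": 0}]}}

```text
time: 2.5
ee_pos: [0.5008, 0.0028, 0.3551]
eef_rot: [0.985, 0.173, -0.0, 0.0]
ft_force: [-0.1, -0.6, 0.6]
width: 0.0002
grip_force: 0.0
```

```bash
python3 -c "
from h import *;go(.501,.003)"
```

```text
t 2.50 pos [0.5008 0.0028 0.3551] psi 19.95 w 0.0002 grip 0.0 F [-0.1 -0.6  0.6]
dx 0.02 dy -0.02 cm
```

Request:
{"method": "move_arm", "body": {"steps": [{"dx": 0, "dy": 0, "dz": 0.8, "spin": 0}, {"dx": 0, "dy": 0, "dz": 0.7, "spin": 0}, {"dx": 0, "dy": 0, "dz": 0.3, "spin": 0}, {"dx": 0, "dy": 0, "dz": 0.2, "spin": 0}, {"dx": 0, "dy": 0, "dz": 0.2, "spin": 0}, {"dx": 0, "dy": 0, "dz": 0, "spin": 0}]}}

```text
time: 3.1
ee_pos: [0.501, 0.0037, 0.3331]
eef_rot: [0.985, 0.174, -0.0, 0.0]
ft_force: [-3.0, -1.3, 7.6]
width: 0.0007
grip_force: 3.7
```

Request:
{"method": "move_arm", "body": {"steps": [{"dx": 0, "dy": 0, "dz": 0.1, "spin": 0}, {"dx": 0, "dy": 0, "dz": 0.05, "spin": 0}, {"dx": 0, "dy": 0, "dz": 0, "spin": 0}]}}

```text
time: 3.4
ee_pos: [0.501, 0.0038, 0.3326]
eef_rot: [0.985, 0.174, 0.0, 0.001]
ft_force: [-7.7, -2.0, 15.0]
width: 0.0005
grip_force: 7.6
```

Request:
{"method": "move_arm", "body": {"steps": [{"dx": 0, "dy": 0, "dz": 0.05, "spin": 0}, {"dx": 0, "dy": 0, "dz": 0, "spin": 0}, {"dx": 0, "dy": 0, "dz": -1, "spin": 0}, {"dx": 0, "dy": 0, "dz": -2, "spin": 0}, {"dx": 0, "dy": 0, "dz": -3, "spin": 0}, {"dx": 1.1, "dy": -2.5, "dz": 0, "spin": 0}, {"dx": 1.8, "dy": -3.9, "dz": 0, "spin": 0}, {"dx": 1.8, "dy": -3.9, "dz": 0, "spin": 0}, {"dx": 1.8, "dy": -3.9, "dz": 0, "spin": 0}, {"dx": 1.8, "dy": -3.9, "dz": 0, "spin": 0}, {"dx": 0, "dy": 0, "dz": 0, "spin": 0.1}, {"dx": 0, "dy": 0, "dz": 0, "spin": 0.1}]}}

```text
time: 4.6
ee_pos: [0.5166, 0.2042, 0.3905]
eef_rot: [0.997, 0.075, -0.0, -0.0]
ft_force: [0.1, -0.7, 0.3]
width: 0.0007
grip_force: 0.0
```

Request:
{"method": "move_arm", "body": {"steps": [{"dx": 0, "dy": 0, "dz": 0, "spin": 0.12}, {"dx": 0, "dy": 0, "dz": 0, "spin": 0.12}, {"dx": 0, "dy": 0, "dz": 0, "spin": 0.1}, {"dx": 0, "dy": 0, "dz": 0, "spin": 0.08}, {"dx": 0, "dy": 0, "dz": 0, "spin": 0}, {"dx": 0, "dy": 0, "dz": 0, "spin": 0}], "claw": 5}}

```text
time: 5.2
ee_pos: [0.5169, 0.2025, 0.3907]
eef_rot: [0.991, -0.133, -0.0, -0.0]
ft_force: [-0.0, -0.5, -0.3]
width: 0.0405
grip_force: 0.0
```

```bash
python3 -c "
from h import *;go(.517,.203,-15.8)
from bench import imaging
c=imaging.camera('wrist');np.savez('w2.npz',**c);cv2.imwrite('pics/w2.png',c['img'][:,:,::-1])"
```

```text
t 5.20 pos [0.5169 0.2025 0.3907] psi -15.33 w 0.0405 grip 0.0 F [-0.  -0.5 -0.3]
dx -0.01 dy -0.05 cm spin 0.008
```

View pics/w2.png

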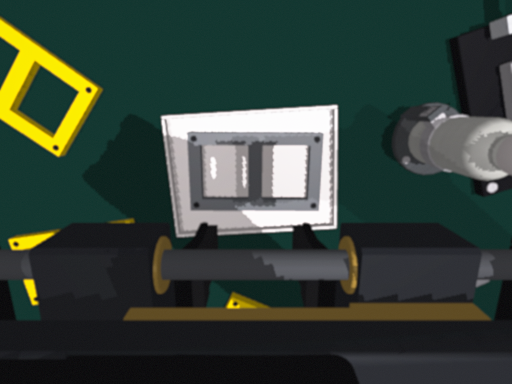

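The wrist view shows the frame square to the image, with corners at (188,133), (323,133), (324,209) and (191,210), and the fingers lined up on the web.

```bash
python3 -c "
from h import *
c=dict(np.load('w2.npz'))
P=ray(c,[(188,133),(323,133),(324,209),(191,210)],.015);print(rect(P),P.mean(0),P.round(4).tolist())
im=c['img'];g=cv2.cvtColor(im,cv2.COLOR_RGB2HSV)
print(im[171,180:335:3].tolist())
m=((im.mean(2)<140)).astype(np.uint8)[128:214,184:328]
q=max(cv2.findContours(m,cv2.RETR_EXTERNAL,cv2.CHAIN_APPROX_NONE)[0],key=cv2.contourArea).reshape(-1,2)+[184,128]
print(cv2.boundingRect(q),rect(ray(c,q,.015)))
"
```

```text
((517.5, 199.5), (155.6, 88.7), 75.18) [0.51746748 0.20041333] [[0.5798, 0.2616], [0.5407, 0.1183], [0.4548, 0.1357], [0.4946, 0.2861]]
[[192, 185, 185], [193, 185, 185], [194, 186, 186], [122, 120, 122], [91, 92, 95], [93, 92, 97], [91, 92, 95], [71, 72, 74], [146, 140, 141], [191, 184, 185], [221, 213, 214], [254, 253, 253], [212, 202, 204], [193, 184, 185], [193, 184, 185], [193, 184, 184], [191, 183, 184], [191, 184, 184], [189, 180, 182], [148, 141, 142], [145, 138, 139], [234, 228, 229], [158, 151, 151], [74, 73, 76], [67, 67, 71], [67, 66, 71], [66, 66, 71], [85, 84, 86], [147, 140, 141], [147, 140, 141], [146, 139, 140], [234, 227, 228], [247, 242, 243], [246, 242, 243], [246, 242, 243], [247, 242, 243], [247, 243, 243], [247, 243, 243], [247, 243, 243], [247, 243, 243], [247, 243, 244], [248, 244, 245], [173, 166, 167], [111, 111, 117], [133, 134, 140], [132, 133, 139], [132, 132, 139], [209, 202, 206], [248, 244, 244], [246, 242, 242], [161, 154, 155], [138, 132, 133]]
(188, 135, 134, 76) ((516.9, 203.6), (148.9, 86.5), 74.74)
```

Request:
{"method": "move_arm", "body": {"steps": [{"dx": 0, "dy": 0, "dz": 2, "spin": 0}, {"dx": 0, "dy": 0, "dz": 4, "spin": 0}, {"dx": 0, "dy": 0, "dz": 4, "spin": 0}, {"dx": 0, "dy": 0, "dz": 4, "spin": 0}, {"dx": 0, "dy": 0, "dz": 3, "spin": 0}, {"dx": 0, "dy": 0, "dz": 2, "spin": 0}, {"dx": 0, "dy": 0, "dz": 1, "spin": 0}, {"dx": 0, "dy": 0, "dz": 0, "spin": 0}, {"dx": 0, "dy": 0, "dz": 0, "spin": 0}]}}

```text
time: 6.15
ee_pos: [0.5174, 0.2027, 0.1917]
eef_rot: [0.991, -0.134, 0.001, -0.0]
ft_force: [0.3, 0.8, 0.1]
width: 0.0502
grip_force: 0.0
```

```bash
python3 -c "
from h import *;go(.517,.203,-15.4)"
```

```text
t 6.15 pos [0.5174 0.2027 0.1917] psi -15.45 w 0.0502 grip 0.0 F [0.3 0.8 0.1]
dx -0.04 dy -0.02 cm spin -0.001
```

Request:
{"method": "move_arm", "body": {"steps": [{"dx": 0, "dy": 0, "dz": 0.2, "spin": 0}, {"dx": 0, "dy": 0, "dz": 0.2, "spin": 0}, {"dx": 0, "dy": 0, "dz": 0, "spin": 0}]}}

```text
time: 6.45
ee_pos: [0.517, 0.2024, 0.187]
eef_rot: [0.991, -0.135, 0.0, 0.0]
ft_force: [0.3, 0.1, -0.8]
width: 0.0501
grip_force: 0.0
```

Request:
{"method": "move_arm", "body": {"steps": [{"dx": 0, "dy": 0, "dz": 0, "spin": 0}, {"dx": 0, "dy": 0, "dz": 0, "spin": 0}, {"dx": 0, "dy": 0, "dz": 0, "spin": 0}, {"dx": 0, "dy": 0, "dz": 0, "spin": 0}, {"dx": 0, "dy": 0, "dz": 0, "spin": 0}, {"dx": 0, "dy": 0, "dz": 0, "spin": 0}, {"dx": 0, "dy": 0, "dz": 0, "spin": 0}, {"dx": 0, "dy": 0, "dz": 0, "spin": 0}], "claw": 0, "squeeze": 45}}

```text
time: 7.25
ee_pos: [0.517, 0.2024, 0.1867]
eef_rot: [0.991, -0.135, 0.0, 0.0]
ft_force: [0.4, 0.7, 0.5]
width: 0.0152
grip_force: 45.0
```

Request:
{"method": "move_arm", "body": {"steps": [{"dx": 0, "dy": 0, "dz": -1, "spin": 0}, {"dx": 0, "dy": 0, "dz": -2, "spin": 0}, {"dx": 0, "dy": 0, "dz": -3, "spin": 0}, {"dx": 0, "dy": 0, "dz": -3, "spin": 0}, {"dx": 0, "dy": 0, "dz": -3, "spin": 0}, {"dx": 0, "dy": 0, "dz": -3, "spin": 0}, {"dx": 0, "dy": 0, "dz": -3, "spin": 0}, {"dx": 0, "dy": 0, "dz": -2, "spin": 0}, {"dx": 0, "dy": 0, "dz": 0, "spin": 0}, {"dx": 0, "dy": 0, "dz": 0, "spin": 0}]}}

```text
time: 8.25
ee_pos: [0.5167, 0.2024, 0.3866]
eef_rot: [0.991, -0.135, 0.0, 0.0]
ft_force: [-0.2, 0.2, -2.1]
width: 0.0154
grip_force: 45.0
```

Request:
{"method": "move_arm", "body": {"steps": [{"dx": 0.5, "dy": 1.6, "dz": 0, "spin": 0}, {"dx": 0.9, "dy": 3.2, "dz": 0, "spin": 0}, {"dx": 0.9, "dy": 3.2, "dz": 0, "spin": 0}, {"dx": 0.9, "dy": 3.2, "dz": 0, "spin": 0}, {"dx": 0.9, "dy": 3.2, "dz": 0, "spin": 0}, {"dx": 0.9, "dy": 3.2, "dz": 0, "spin": 0}, {"dx": 0.9, "dy": 3.2, "dz": 0, "spin": 0}, {"dx": 0.9, "dy": 3.2, "dz": 0, "spin": 0}, {"dx": 0.9, "dy": 3.2, "dz": 0, "spin": 0}, {"dx": 0.9, "dy": 3.2, "dz": 0, "spin": 0}, {"dx": 0.9, "dy": 3.2, "dz": 0, "spin": 0}, {"dx": 0.9, "dy": 2.8, "dz": 0, "spin": 0}]}}

```text
time: 9.45
ee_pos: [0.5193, -0.1779, 0.3851]
eef_rot: [0.991, -0.135, -0.001, -0.0]
ft_force: [1.2, 0.6, -1.0]
width: 0.0152
grip_force: 45.0
```

Request:
{"method": "move_arm", "body": {"steps": [{"dx": 0, "dy": 0, "dz": 0, "spin": -0.06}, {"dx": 0, "dy": 0, "dz": 0, "spin": -0.09}, {"dx": 0, "dy": 0, "dz": 0, "spin": -0.09}, {"dx": 0, "dy": 0, "dz": 0, "spin": -0.08}, {"dx": 0, "dy": 0, "dz": 0, "spin": 0}, {"dx": 0, "dy": 0, "dz": 0, "spin": 0}, {"dx": 0, "dy": 0, "dz": 0, "spin": 0}]}}

```text
time: 10.15
ee_pos: [0.5199, -0.1761, 0.3862]
eef_rot: [1.0, 0.024, -0.0, -0.0]
ft_force: [-0.3, 0.4, -1.3]
width: 0.0153
grip_force: 45.0
```

```bash
python3 -c "
from h import *;go(.522,-.176,3.3)
from bench import imaging
c=imaging.camera('wrist');np.savez('w3.npz',**c);cv2.imwrite('pics/w3.png',c['img'][:,:,::-1])"
```

```text
t 10.15 pos [ 0.5199 -0.1761  0.3862] psi 2.75 w 0.0153 grip 45.0 F [-0.3  0.4 -1.3]
dx 0.21 dy -0.00 cm spin -0.010
```

View pics/w3.png

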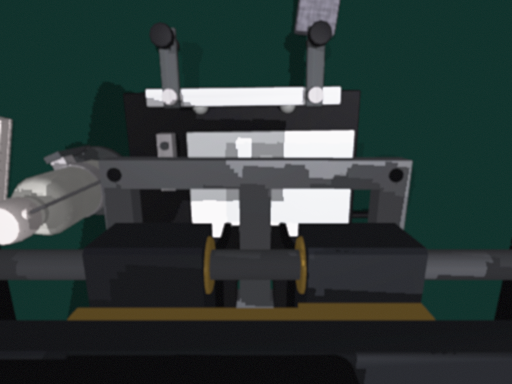

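The wrist view shows the frame held level with its far edge at row ≈160 (columns 90–410). The fence front edge is at row ≈106, the bumpers at (200,109) and (288,107), and the end stop at (168,158). I'll compare their angles and offsets using edge fits.

```bash
python3 -c "
from h import *
c=dict(np.load('w3.npz'));g=cv2.cvtColor(c['img'],cv2.COLOR_RGB2GRAY).astype(float)
dv=cv2.Sobel(g,cv2.CV_64F,0,1,ksize=3);dh=cv2.Sobel(g,cv2.CV_64F,1,0,ksize=3)
def sub(a):
    i=int(a.argmax()); 
    return i+(0.5*(a[i-1]-a[i+1])/(a[i-1]-2*a[i]+a[i+1]) if 0<i<len(a)-1 else 0)
def row(cols,r0,r1,s): return [(x,r0+sub(s*dv[r0:r1,x])) for x in cols]
def col(rows,c0,c1,s): return [(c0+sub(s*dh[y,c0:c1]),y) for y in rows]
def fit(n,p,z):
    P=ray(c,p,z).astype(np.float32);vx,vy,x,y=cv2.fitLine(P,cv2.DIST_HUBER,0,.001,.01).ravel()
    n_=np.array([-vy,vx]);print(n,'ang %.2f'%(np.degrees(np.arctan2(vy,vx))%180),'pt',(round(float(x),4),round(float(y),4)),'res mm %.2f'%(1000*np.abs((P-[x,y])@n_).mean()))
fit('fence top far edge',row(list(range(185,300,4)),82,94,1),.040)
fit('fence top front edge',row([150,154,158]+list(range(215,275,4))+[330,334],99,112,-1),.040)
fit('plate left edge',col(range(115,150,3),118,134,-1),.016)
fit('plate right edge',col(range(108,150,3),350,366,1),.016)
fit('stop inner',col(range(138,156,2),170,184,-1),.032)
fit('stop outer',col(range(138,156,2),150,164,1),.032)
zt=.3862-.1837+.012
for lo in (-1,1): fit('frame far top %d'%lo,row(range(120,400,6),152,168,lo),zt)
print('bump',ray(c,[(200,110),(288,108)],.024))
print('frame corners',ray(c,[(90,160),(411,159)],zt))
"
```

```text
fence top far edge ang 93.57 pt (0.6097, -0.1558) res mm 0.07
fence top front edge ang 93.54 pt (0.5928, -0.1549) res mm 0.06
plate left edge ang 4.96 pt (0.5569, -0.0346) res mm 0.27
plate right edge ang 3.15 pt (0.5766, -0.2852) res mm 0.76
stop inner ang 10.06 pt (0.5488, -0.0916) res mm 0.86
stop outer ang 3.24 pt (0.5478, -0.0718) res mm 0.12
frame far top -1 ang 92.18 pt (0.5668, -0.1599) res mm 1.22
frame far top 1 ang 92.74 pt (0.5652, -0.1599) res mm 0.07
bump [[ 0.58636163 -0.11568847]
 [ 0.59285667 -0.20688427]]
frame corners [[ 0.56194485 -0.09444714]
 [ 0.57001882 -0.24868767]]
```

Request:
{"method": "move_arm", "body": {"steps": [{"dx": 0, "dy": 0, "dz": 2, "spin": -0.014}, {"dx": 0, "dy": 0, "dz": 3, "spin": 0}, {"dx": 0, "dy": 0, "dz": 3, "spin": 0}, {"dx": 0, "dy": 0, "dz": 3, "spin": 0}, {"dx": 0, "dy": 0, "dz": 3, "spin": 0}, {"dx": 0, "dy": 0, "dz": 2, "spin": 0}, {"dx": 0, "dy": 0, "dz": 1, "spin": 0}, {"dx": 0, "dy": 0, "dz": 0.5, "spin": 0}, {"dx": 0, "dy": 0, "dz": 0, "spin": 0}, {"dx": 0, "dy": 0, "dz": 0, "spin": 0}]}}

```text
time: 11.2
ee_pos: [0.5205, -0.1762, 0.2128]
eef_rot: [0.999, 0.032, 0.001, 0.0]
ft_force: [0.1, 0.2, -1.0]
width: 0.0152
grip_force: 45.0
```

```bash
python3 -c "
from h import *;go(.522,-.176,3.55)"
```

```text
t 11.20 pos [ 0.5205 -0.1762  0.2128] psi 3.64 w 0.0152 grip 45.0 F [ 0.1  0.2 -1. ]
dx 0.15 dy -0.01 cm spin 0.002
```

Request:
{"method": "move_arm", "body": {"steps": [{"dx": 0, "dy": 0, "dz": 0.6, "spin": 0}, {"dx": 0, "dy": 0, "dz": 0.4, "spin": 0}, {"dx": 0, "dy": 0, "dz": 0.1, "spin": 0}, {"dx": 0, "dy": 0, "dz": 0.1, "spin": 0}, {"dx": 0, "dy": 0, "dz": 0.05, "spin": 0}, {"dx": 0, "dy": 0, "dz": 0, "spin": 0}, {"dx": 0, "dy": 0, "dz": 0, "spin": 0}]}}

```text
time: 11.9
ee_pos: [0.52, -0.1761, 0.1997]
eef_rot: [0.999, 0.032, -0.0, 0.0]
ft_force: [-3.4, 1.2, 6.0]
width: 0.0157
grip_force: 45.0
```

```bash
python3 -c "
from h import *;go(.5415,-.165,3.55)
from bench import imaging
c=imaging.camera('wrist');np.savez('w4.npz',**c);cv2.imwrite('pics/w4.png',c['img'][:,:,::-1])"
```

```text
t 11.90 pos [ 0.52   -0.1761  0.1997] psi 3.65 w 0.0157 grip 45.0 F [-3.4  1.2  6. ]
dx 2.22 dy -0.97 cm spin 0.002
```

View pics/w4.png

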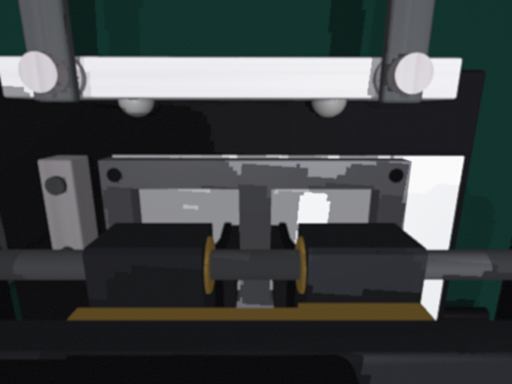

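The wrist view shows the frame flat on the plate. Its left end (column 99) is next to the stop's inner edge (column 96), and its far edge at row 157 is parallel to the fence, with the bumpers at (137,105) and (329,105).

```bash
python3 -c "
from h import *
c=dict(np.load('w4.npz'))
a=np.radians(3.55);X=np.array([np.cos(a),np.sin(a)]);Y=np.array([-X[1],X[0]])
for n,p,z in [('stop inner top',[(88,160),(96,225)],.032),('frame left top',[(99,160),(103,200)],.028),('fence front top',[(130,98),(330,98)],.040),('bump tips',[(137,115),(329,115)],.024),('frame far top',[(130,158),(380,158)],.028)]:
    P=ray(c,p,z);print(n,(1000*P@X).round(1),(1000*P@Y).round(1))
"
```

```text
stop inner top [554.6 522.3] [-129.5 -129.3]
frame left top [554. 534.] [-132.7 -132.3]
fence front top [582.2 582.5] [-154.9 -239.4]
bump tips [575.  575.3] [-151.5 -243.1]
frame far top [555.  555.4] [-147.8 -267.9]
```

Request:
{"method": "move_arm", "body": {"steps": [{"dx": 0, "dy": 0, "dz": -0.05, "spin": 0}, {"dx": 0, "dy": -0.2, "dz": 0, "spin": 0}, {"dx": 0, "dy": -0.2, "dz": 0, "spin": 0}, {"dx": 0, "dy": -0.1, "dz": 0, "spin": 0}, {"dx": 0, "dy": 0, "dz": 0, "spin": 0}]}}

```text
time: 12.45
ee_pos: [0.5198, -0.1708, 0.1997]
eef_rot: [0.999, 0.032, 0.0, -0.0]
ft_force: [0.4, 0.4, -1.6]
width: 0.0153
grip_force: 45.0
```

Request:
{"method": "move_arm", "body": {"steps": [{"dx": 0, "dy": -0.1, "dz": 0, "spin": 0}, {"dx": 0, "dy": -0.1, "dz": 0, "spin": 0}, {"dx": 0, "dy": 0, "dz": 0, "spin": 0}]}}

```text
time: 12.75
ee_pos: [0.5196, -0.169, 0.1997]
eef_rot: [0.999, 0.032, -0.0, -0.0]
ft_force: [-0.1, 1.3, -1.3]
width: 0.0155
grip_force: 45.0
```

Request:
{"method": "move_arm", "body": {"steps": [{"dx": 0, "dy": -0.05, "dz": 0, "spin": 0}, {"dx": 0, "dy": -0.05, "dz": 0, "spin": 0}, {"dx": 0, "dy": 0, "dz": 0, "spin": 0}]}}

```text
time: 13.05
ee_pos: [0.5195, -0.1681, 0.1997]
eef_rot: [0.999, 0.032, -0.0, 0.0]
ft_force: [-0.2, 0.6, -2.7]
width: 0.0154
grip_force: 45.0
```

Request:
{"method": "move_arm", "body": {"steps": [{"dx": 0, "dy": -0.05, "dz": 0, "spin": 0}, {"dx": 0, "dy": 0, "dz": 0, "spin": 0}]}}

```text
time: 13.25
ee_pos: [0.5195, -0.1676, 0.1997]
eef_rot: [0.999, 0.032, -0.0, 0.0]
ft_force: [-0.1, 0.7, -1.6]
width: 0.0155
grip_force: 45.0
```

Request:
{"method": "move_arm", "body": {"steps": [{"dx": 0, "dy": -0.05, "dz": 0, "spin": 0}, {"dx": 0, "dy": 0, "dz": 0, "spin": 0}]}}

```text
time: 13.45
ee_pos: [0.5194, -0.1671, 0.1997]
eef_rot: [0.999, 0.032, 0.0, 0.0]
ft_force: [-0.0, 1.5, -2.7]
width: 0.0156
grip_force: 45.0
```

Request:
{"method": "move_arm", "body": {"steps": [{"dx": 0, "dy": -0.05, "dz": 0, "spin": 0}, {"dx": 0, "dy": 0, "dz": 0, "spin": 0}]}}

```text
time: 13.65
ee_pos: [0.5194, -0.1666, 0.1997]
eef_rot: [0.999, 0.032, -0.0, -0.0]
ft_force: [-0.2, -0.9, -1.3]
width: 0.0157
grip_force: 45.0
```

Request:
{"method": "move_arm", "body": {"steps": [{"dx": 0, "dy": -0.03, "dz": 0, "spin": 0}, {"dx": 0, "dy": 0, "dz": 0, "spin": 0}]}}

```text
time: 13.85
ee_pos: [0.5194, -0.1663, 0.1998]
eef_rot: [0.999, 0.032, 0.0, 0.0]
ft_force: [-0.8, -0.5, -1.7]
width: 0.0155
grip_force: 45.0
```

Request:
{"method": "move_arm", "body": {"steps": [{"dx": 0, "dy": -0.03, "dz": 0, "spin": 0}, {"dx": 0, "dy": 0, "dz": 0, "spin": 0}]}}

```text
time: 14.05
ee_pos: [0.5194, -0.166, 0.1998]
eef_rot: [0.999, 0.032, 0.0, 0.0]
ft_force: [-0.0, -0.7, -2.3]
width: 0.0153
grip_force: 45.0
```

Request:
{"method": "move_arm", "body": {"steps": [{"dx": 0, "dy": -0.04, "dz": 0, "spin": 0}, {"dx": 0, "dy": 0, "dz": 0, "spin": 0}]}}

```text
time: 14.25
ee_pos: [0.5194, -0.1656, 0.1997]
eef_rot: [0.999, 0.032, 0.0, 0.0]
ft_force: [0.4, -0.1, -2.0]
width: 0.0157
grip_force: 45.0
```

Request:
{"method": "move_arm", "body": {"steps": [{"dx": 0, "dy": -0.04, "dz": 0, "spin": 0}, {"dx": 0, "dy": 0, "dz": 0, "spin": 0}]}}

```text
time: 14.45
ee_pos: [0.5193, -0.1655, 0.1998]
eef_rot: [0.999, 0.032, 0.0, 0.0]
ft_force: [-0.2, -1.2, -1.7]
width: 0.0159
grip_force: 45.0
```

Request:
{"method": "move_arm", "body": {"steps": [{"dx": 0, "dy": -0.04, "dz": 0, "spin": 0}, {"dx": 0, "dy": 0, "dz": 0, "spin": 0}]}}

```text
time: 14.65
ee_pos: [0.5192, -0.1653, 0.1998]
eef_rot: [0.999, 0.032, 0.0, 0.0]
ft_force: [-0.9, -2.5, -2.1]
width: 0.0153
grip_force: 45.0
```

Request:
{"method": "move_arm", "body": {"steps": [{"dx": 0.2, "dy": 0, "dz": 0, "spin": 0}, {"dx": 0.3, "dy": 0, "dz": 0, "spin": 0}, {"dx": 0.3, "dy": 0, "dz": 0, "spin": 0}, {"dx": 0.3, "dy": 0, "dz": 0, "spin": 0}, {"dx": 0.2, "dy": 0, "dz": 0, "spin": 0}, {"dx": 0.2, "dy": 0, "dz": 0, "spin": 0}, {"dx": 0.1, "dy": 0, "dz": 0, "spin": 0}, {"dx": 0.1, "dy": 0, "dz": 0, "spin": 0}, {"dx": 0, "dy": 0, "dz": 0, "spin": 0}, {"dx": 0, "dy": 0, "dz": 0, "spin": 0}]}}

```text
time: 15.65
ee_pos: [0.536, -0.1643, 0.1997]
eef_rot: [0.999, 0.032, -0.0, 0.0]
ft_force: [-3.2, -3.9, 0.5]
width: 0.0155
grip_force: 45.0
```

```bash
python3 -c "
from h import *;go(.5405,-.165,3.55)
from bench import imaging
c=imaging.camera('wrist');np.savez('w5.npz',**c);cv2.imwrite('pics/w5.png',c['img'][:,:,::-1])"
```

```text
t 15.65 pos [ 0.536  -0.1643  0.1997] psi 3.63 w 0.0155 grip 45.0 F [-3.2 -3.9  0.5]
dx 0.44 dy 0.09 cm spin 0.001
```

View pics/w5.png

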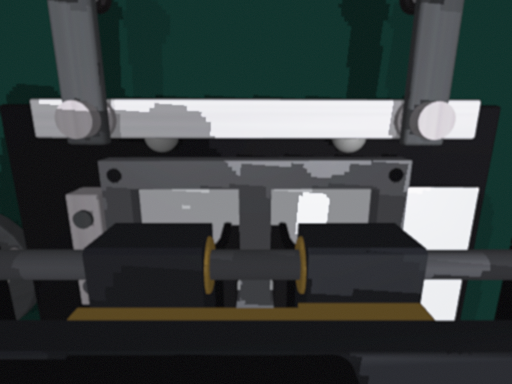

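The wrist view shows the frame's end at the stop (column ≈102). Its far edge (row 159) is parallel to the fence edge (row 139), and the bumpers at (162,142) and (349,142) are just ahead.

Request:
{"method": "move_arm", "body": {"steps": [{"dx": 0.1, "dy": 0, "dz": 0, "spin": 0}, {"dx": 0, "dy": 0, "dz": 0, "spin": 0}]}}

```text
time: 15.9
ee_pos: [0.537, -0.1643, 0.1997]
eef_rot: [0.999, 0.032, -0.001, 0.0]
ft_force: [-3.1, -4.6, 1.5]
width: 0.0152
grip_force: 45.0
```

Request:
{"method": "move_arm", "body": {"steps": [{"dx": 0.1, "dy": 0, "dz": 0, "spin": 0}, {"dx": 0, "dy": 0, "dz": 0, "spin": 0}]}}

```text
time: 16.1
ee_pos: [0.538, -0.1643, 0.1997]
eef_rot: [0.999, 0.032, -0.001, 0.0]
ft_force: [-4.4, -3.9, 1.2]
width: 0.0154
grip_force: 45.0
```

Request:
{"method": "move_arm", "body": {"steps": [{"dx": 0.1, "dy": 0, "dz": 0, "spin": 0}, {"dx": 0, "dy": 0, "dz": 0, "spin": 0}]}}

```text
time: 16.3
ee_pos: [0.539, -0.1642, 0.1997]
eef_rot: [0.999, 0.032, -0.001, 0.0]
ft_force: [-3.9, -4.1, 0.9]
width: 0.0156
grip_force: 45.0
```

Request:
{"method": "move_arm", "body": {"steps": [{"dx": 0.1, "dy": 0.02, "dz": 0, "spin": 0}, {"dx": 0, "dy": 0, "dz": 0, "spin": 0}]}}

```text
time: 16.5
ee_pos: [0.5401, -0.1641, 0.1997]
eef_rot: [0.999, 0.032, -0.001, 0.0]
ft_force: [-5.1, -3.3, 1.5]
width: 0.0155
grip_force: 45.0
```

Request:
{"method": "move_arm", "body": {"steps": [{"dx": 0.1, "dy": 0, "dz": 0, "spin": 0}, {"dx": 0, "dy": 0, "dz": 0, "spin": 0}]}}

```text
time: 16.7
ee_pos: [0.5407, -0.1641, 0.1997]
eef_rot: [0.999, 0.032, -0.001, 0.0]
ft_force: [-6.8, -4.2, 4.4]
width: 0.0152
grip_force: 45.0
```

Request:
{"method": "move_arm", "body": {"steps": [{"dx": 0.1, "dy": 0, "dz": -0.02, "spin": 0}, {"dx": 0, "dy": 0, "dz": 0, "spin": 0}]}}

```text
time: 16.9
ee_pos: [0.5413, -0.1641, 0.1997]
eef_rot: [0.999, 0.032, -0.002, 0.0]
ft_force: [-9.0, -3.1, 5.5]
width: 0.0155
grip_force: 45.0
```

Request:
{"method": "move_arm", "body": {"steps": [{"dx": 0.08, "dy": 0, "dz": 0, "spin": 0}, {"dx": 0, "dy": 0, "dz": 0, "spin": 0}]}}

```text
time: 17.1
ee_pos: [0.5417, -0.1641, 0.1997]
eef_rot: [1.0, 0.032, -0.002, 0.0]
ft_force: [-11.8, -3.4, 8.9]
width: 0.0151
grip_force: 45.0
```

```bash
python3 -c "
from h import *;go(.5405,-.165,3.55)
from bench import telemetry;print(telemetry.read_state()['torque'])"
```

```text
t 17.10 pos [ 0.5417 -0.1641  0.1997] psi 3.61 w 0.0151 grip 45.0 F [-11.8  -3.4   8.9]
dx -0.13 dy 0.08 cm spin 0.001
[-0.66445667  2.70504226  0.09987159]
```

Request:
{"method": "move_arm", "body": {"steps": [{"dx": 0, "dy": 0, "dz": -0.05, "spin": 0}, {"dx": 0, "dy": 0, "dz": 0, "spin": 0}]}}

```text
time: 17.3
ee_pos: [0.5418, -0.1641, 0.1997]
eef_rot: [0.999, 0.032, -0.002, 0.0]
ft_force: [-9.2, -2.0, 1.1]
width: 0.0158
grip_force: 45.0
```

Request:
{"method": "move_arm", "body": {"steps": [{"dx": 0, "dy": 0, "dz": -0.03, "spin": 0}, {"dx": 0.03, "dy": 0, "dz": 0, "spin": 0}, {"dx": 0, "dy": 0, "dz": 0, "spin": 0}]}}

```text
time: 17.6
ee_pos: [0.542, -0.1641, 0.1998]
eef_rot: [1.0, 0.031, -0.002, 0.0]
ft_force: [-7.7, -2.9, 0.7]
width: 0.0152
grip_force: 45.0
```

```bash
python3 -c "
from h import *;go(.5405,-.165,3.55)
from bench import imaging
c=imaging.camera('wrist');np.savez('w6.npz',**c);cv2.imwrite('pics/w6.png',c['img'][:,:,::-1])"
```

```text
t 17.60 pos [ 0.542  -0.1641  0.1998] psi 3.61 w 0.0152 grip 45.0 F [-7.7 -2.9  0.7]
dx -0.15 dy 0.08 cm spin 0.001
```

View pics/w6.png

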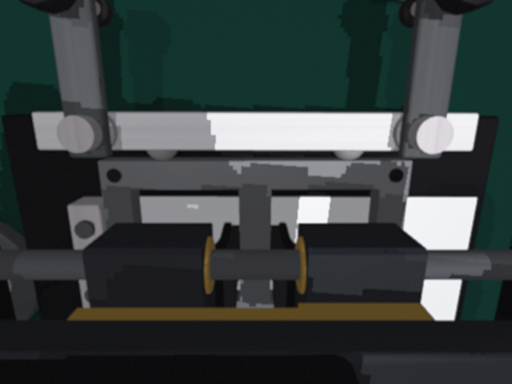

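The wrist view shows the frame's far edge (row 159) against both bumpers at (162,153) and (349,153), parallel to the fence, with its end at the stop. The push is still a little low, so I'll increase it gently.

Request:
{"method": "move_arm", "body": {"steps": [{"dx": 0.06, "dy": 0, "dz": -0.02, "spin": 0}, {"dx": 0, "dy": 0, "dz": 0, "spin": 0}, {"dx": 0, "dy": 0, "dz": 0, "spin": 0}]}}

```text
time: 17.95
ee_pos: [0.5423, -0.1641, 0.1998]
eef_rot: [1.0, 0.031, -0.003, 0.0]
ft_force: [-9.6, -3.9, -0.3]
width: 0.0154
grip_force: 45.0
```

Request:
{"method": "move_arm", "body": {"steps": [{"dx": 0.06, "dy": 0, "dz": -0.02, "spin": 0}, {"dx": 0, "dy": 0, "dz": 0, "spin": 0}, {"dx": 0, "dy": 0, "dz": 0, "spin": 0}]}}

```text
time: 18.25
ee_pos: [0.5427, -0.1641, 0.1998]
eef_rot: [1.0, 0.031, -0.003, 0.0]
ft_force: [-10.1, -3.5, -0.4]
width: 0.0156
grip_force: 45.0
```

Request:
{"method": "move_arm", "body": {"steps": [{"dx": 0.03, "dy": 0, "dz": 0.03, "spin": 0}, {"dx": 0, "dy": 0, "dz": 0, "spin": 0}, {"dx": 0, "dy": 0, "dz": 0, "spin": 0}]}}

```text
time: 18.55
ee_pos: [0.5429, -0.1641, 0.1997]
eef_rot: [1.0, 0.031, -0.003, 0.0]
ft_force: [-11.9, -3.6, 2.5]
width: 0.0156
grip_force: 45.0
```

```bash
python3 -c "
from h import *
from bench import telemetry,imaging
from scipy.spatial.transform import Rotation as R
F=[]
for i in range(4):
    c=imaging.camera('wrist');s=telemetry.read_state();F.append(s['ft_force'])
print(np.mean(F,0).round(2),np.std(F,0).round(2),s['torque'])
print('tool z tilt mrad',(R.from_quat(s['eef_rot']).as_matrix()[:,2]*1000).round(1))
go(.54,-.164,3.55);np.savez('w7.npz',**c)
a=np.radians(3.55);X=np.array([np.cos(a),np.sin(a)])
for n in ('w5','w7'):
    c=dict(np.load(n+'.npz'));g=cv2.cvtColor(c['img'],cv2.COLOR_RGB2GRAY).astype(float);dv=cv2.Sobel(g,cv2.CV_64F,0,1,ksize=3)
    def ed(cols,r0,r1,s,z):
        p=[(x,r0+int((s*dv[r0:r1,x]).argmax())) for x in cols];q=ray(c,p,z);k=np.polyfit(q[:,1],q[:,0],1);return np.median(q@X)*1000,-np.degrees(np.arctan(k[0]))
    f0=130 if n=='w5' else 144
    print(n,'fence',ed(range(200,320,5),f0,f0+16,-1,.040),'frame far',ed(range(115,230,5) ,154,166,1,.028),ed(range(280,390,5),154,166,1,.028))
"
```

```text
[-12.39  -3.82   2.45] [0.18 0.5  0.29] [-0.79470364  2.6871126   0.06005689]
tool z tilt mrad [-6.7e+00 -3.0e-01 -1.0e+03]
t 18.75 pos [ 0.5429 -0.1641  0.1997] psi 3.60 w 0.0156 grip 45.0 F [-12.7  -3.2   2.3]
dx -0.29 dy -0.03 cm spin 0.001
w5 fence (np.float64(582.3313070067614), np.float64(3.597265182100528)) frame far (np.float64(572.1927934964114), np.float64(3.208187081550445)) (np.float64(570.9424794757712), np.float64(4.057255116073051))
w7 fence (np.float64(582.1654450193657), np.float64(3.6688476462601827)) frame far (np.float64(578.0999094367284), np.float64(3.86515524183746)) (np.float64(576.7838410787332), np.float64(4.05008360505379))
```

```bash
python3 -c "
from bench import job;print(job.close_job())"
```

```text
the job is handed in; nothing more can be done
None
```

I pressed the duster cap fully down and let it back up. The frame is now flat on the jig plate against both bumpers and the end stop, still gripped at 45 N. The hand is pushing with about 12 N, which I estimate leaves about 10 N on the bumpers after friction. I handed the job in at about 19 s.

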